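Fit the reamer on the citrus juicer and hold it down on its start switch

TASK

The unplugged citrus juicer needs its start switch checked: pick up the large orange reamer, put it over the splined drive shaft in the juicer's bowl, turn it until the splines mesh and slide it fully home. Then push it down against the spring so that the start switch is pressed, and finish while still gripping the reamer and keeping it pressed down - do not let go. Leave the jug, the small green reamer and the red funnel standing where they are.

Things in the scene. Friction and masses are not known exactly. Their poses are not given: they have to be found in the camera images.
- reamer_center (a point): Large orange citrus reamer, 0.11 kg, 70.5 mm tall, standing loose on the bench, hub down. Hub 48 mm in diameter (0 to 28 mm up), then a smooth upright round drip lip 56 mm in diameter (28 to 44 mm up), where to grip it; above, a ribbed dome narrowing to the top. This point: on the axis, 36 mm up, mid-height of the lip. z up. Four thick white ribs on the dome lie along its own +x, -x, +y, -y.
- reamer_bore (a point): Mouth of the reamer's bore, centre of its underside. Round bore 26 mm in diameter, 28 mm deep; from 10 to 28 mm up, four internal splines leave a cross-shaped passage with slots 7.8 mm wide along the reamer's +x, -x, +y, -y: right under the four thick white ribs (thin orange ribs mean nothing). It meshes at every quarter turn.
- drive_top (a point): Top centre of the splined steel drive shaft standing in the juicer's bowl, 203 mm above the bench when unpressed. From above a cross of four wings, 18 mm across, wings 5 mm wide with rounded tops, along this frame's x and y axes; some 8 degrees of play either way. z up. It starts at any angle and turns only against stiff gear friction, 0.15 N m.
- drive_shoulder (a point): Centre of the round shoulder, 21 mm in diameter, at the foot of the wings, 18 mm below drive_top. Fully home, the reamer's splines sit on this shoulder: reamer_center is then 26 mm above this point (8 mm above drive_top) and reamer_bore 10 mm below it. Not meshed, the splines rest on top of the wings, 18 mm higher.
- start (a joint): Downward travel of the sprung drive shaft in m: 0 up, 0.006 at the stop. About 8 N on the shaft starts it moving, 12 N brings it to the stop; the start switch closes at 0.003. It springs back when let go. drive_top and drive_shoulder sink with it.
- bowl_rim (a point): Centre of the mouth of the juicer's white bowl, 198 mm above the bench, on the shaft's axis. Bowl 165 mm wide inside, 182 mm outside, strainer floor 159 mm above the bench; a white boss round the shaft, 52 mm wide, rises to 171 mm. The juicer is fixed; its white housing is 168 mm wide; its spout points to this frame's -x and ends 130 mm from the axis. z up.
- jug_center (a point): Clear measuring jug, 88 mm wide and 105 mm tall, handle on its -x side, standing under the spout; this point is on its axis half-way up. A bystander: leave it.
- lime_center (a point): Small green lime reamer, 37 mm wide and 48 mm tall, standing on the bench; this point is on its axis half-way up. A bystander: leave it.
- funnel_center (a point): Red funnel standing mouth down on the bench, 90 mm wide and 85 mm tall, with a hanging ring at one side reaching 69 mm from the axis; this point is on its axis half-way up. A bystander: leave it.
Mind the look-alikes: they are no part of the job. Of the things that look like the part that bears reamer_center, the larger one is meant. There is more than one size of the part that bears drive_top; the job needs the larger.

How it is judged:
By the outcome, as a careful person would: the job done as asked, in the order asked, and still so for the second after the job is handed in, while the arm keeps its last pose, push and grip.
It also fails if it takes over 45 s, if anything falls off the work surface, if the arm or the gripper's body presses on something with over 40 N, if the wrist force passes 120 N, or if a joint passes its speed limit or range.

ROBOT

A 6-joint arm with a two-finger parallel gripper is mounted at the origin on the work surface. World frame = base frame: x ahead of the robot, y to its left, z up, the work surface at z = 0. Lengths are in m, angles in rad, forces in N, time in s.
With the tool pointing down it reaches from about 0.35 to 0.775 m from the base axis. Payload 5.5 kg.
Tool frame: the origin (TCP) lies between the finger pads; the fingertips stand 22 mm ahead of it and the grasp point (between the pads) lies 3 mm ahead of it (env.finger_overhang is the distance from the TCP to the fingertips, in m); y points along the fingers, x is the direction in which the jaws open and shut, and the axes are right-handed (so a half turn about y gives the same grasp; the last joint's range is limited). The gripper opens to 85 mm and grips with 20 to 120 N. Pads are 22 mm wide; open, the fingers measure 114 mm over their backs; the gripper's body (76 mm by 85 mm) begins 54 mm behind the grasp point. The pads swing forward as they close: fully open they stand 13 mm farther back than shut.
Start: joints at [-1.448, 0.313, 0.046, 1.304, 0, 1.431], TCP at [0.149, -0.555, 0.253] pointing down, gripper open.
Joint ranges: [-2.76, 2.76], [-0.86, 1.69], [-1.03, 1.26], [-2.2, 2.34], [-1.47, 1.5], [-3.14, 3.14]. Speed limits (rad/s): [2.57, 2.57, 3.14, 3.14, 3.14, 3.14].

INTERFACE

Orientations are given as a unit quaternion [w, x, y, z].
In Python, from workcell import monitor, cams, job, env gives the robot as it stands.
- The arm moves only by the tool drive_tool, never from a script. Its argument "plan" is text: rows parted by semicolons, each of 7 numbers parted by spaces: the opening, from -1 (shut) to 1 (fully open), then the shift along the tool's x, y, z in mm, then the turn, a rotation vector about the tool's x, y, z in degrees. In form: gripper x y z rx ry rz; .... A call has 1 to 8 rows; each row shifts and turns the pose as measured when the row begins, along the tool's axes as they then stand; what a row does not reach is not made up. A row lasts 1/8 s, in which the tool goes at most 62.5 mm and 10.7 degrees, less where a joint would pass 70% of its speed; a pose out of reach is approached as far as the arm can. A call is refused whole if a number of a shift passes 62.5 or a number of a turn 10.7, either way. A call with a gripper value outside its range is refused whole. The fingers move at their own pace and stop on an object; "grip_force" is the grip in N (left out, the last holds). Time passes only in rows, so rows that do not move let the fingers close. It gives the time, the measured TCP pose, the force and the opening at its end, in the units of the state.
- monitor.get_state(): the state, without advancing time (a new reading comes with each control period).
- cams.read_camera(name): name is "side" or "top" or "wrist"; returns (picture, depth): 400x640x3 uint8, red, green, blue; 400x640 float32, m along the optical axis (not along the pixel's ray), 0 where there is no reading.
- cams.calibration(name): a dict with "fx", "fy", "cx", "cy" (pixels), "R" (3x3) and "t" (3): a world point X has camera coordinates R X + t. Camera axes: x right, y down, z forward; pixel columns grow to the right and rows downward; lengths in m; the calibration is good to about 2 mm. A picture is of the moment at which its call begins: read the wrist's pose just before it. calibration takes no time and is no camera call; for the wrist camera it gives the pose at the moment of the call.
- job.hand_in(): hands the job in, once; it reports no verdict.
The state is a dict: "clock": time; "joint_pos": joint angles; "qvel": joint speeds; "tau": joint torques, N m; "tcp_pos": TCP position; "orientation": TCP orientation; "wrist_force": force on the tool from outside, world axes, zero at the start; "ft_torque": the same for the moment, N m; "finger_gap": finger opening in m.
Only numpy, scipy, OpenCV 4.12 (cv2) and the standard library are available. Lean on these libraries where they do the work, as an engineer would, in place of code of your own. Each camera call takes 0.05 s, during which the arm holds its last target.

## Working session

There is one attempt and no reset: what is moved stays moved. The work goes in short steps, Python scripts to look and compute and a tool call to move; the robot and the scene stay as the last step left them, time stands still between calls to the robot, and variables do not carry over. Pictures are saved under pics/ and viewed, and the job is handed in when it is done.

Besides the shell and the picture viewer there is one more tool, called after "Emit:" as a command line: name --argument value ..., lists and objects as JSON in quotes. drive_tool: Moves the arm, as the interface text tells. Its arguments: {"type":"object","properties":{"plan":{"type":"string"},"grip_force":{"type":"number"}},"required":["plan"]}

```bash
mkdir -p pics; ls; python3 - <<'E'
from workcell import monitor, cams, job, env
import cv2, numpy as np
print(monitor.get_state())
for n in ("side","top","wrist"):
    c=cams.calibration(n); im,d=cams.read_camera(n)
    cv2.imwrite(f"pics/{n}0.png",im[:,:,::-1]); np.savez(f"{n}0.npz",im=im,d=d,**c)
    print(n,{k:np.round(v,3).tolist() for k,v in c.items()})
E
```

```text
pics
{'clock': 0.0, 'joint_pos': array([-1.44756191e+00,  3.13982910e-01,  4.49338234e-02,  1.30361286e+00,
        6.95072248e-08,  1.43121209e+00]), 'qvel': array([-2.20854673e-04,  1.02772447e-03, -2.45091281e-03,  5.02437990e-04,
        4.48005588e-05, -9.38762459e-05]), 'tau': array([-2.21873506e-05, -4.80629539e+01,  2.98531759e+01,  1.94723869e-02,
       -5.67412928e-05,  2.31205092e-06]), 'tcp_pos': array([ 0.14932463, -0.55475632,  0.25240034]), 'orientation': array([ 0.56167481, -0.56073437,  0.43063575, -0.42971064]), 'wrist_force': array([0.5581165 , 0.17641496, 0.04421897]), 'ft_torque': array([ 0.02890327, -0.02274366, -0.01855125]), 'finger_gap': 0.08527761686249187}
side {'fx': 370.76, 'fy': 370.76, 'cx': 322.263, 'cy': 204.682, 'R': [[0.984, -0.178, -0.005], [-0.112, -0.602, -0.791], [0.138, 0.779, -0.612]], 't': [-0.507, 0.148, 0.766]}
top {'fx': 369.441, 'fy': 369.441, 'cx': 326.408, 'cy': 194.711, 'R': [[-0.004, -1.0, -0.026], [-0.984, 0.008, -0.177], [0.177, 0.024, -0.984]], 't': [-0.035, 0.518, 0.893]}
wrist {'fx': 276.518, 'fy': 276.518, 'cx': 320.629, 'cy': 201.283, 'R': [[0.26, -0.966, -0.0], [-0.923, -0.249, 0.292], [-0.282, -0.076, -0.956]], 't': [-0.575, -0.037, 0.379]}
```

View pics/side0.png

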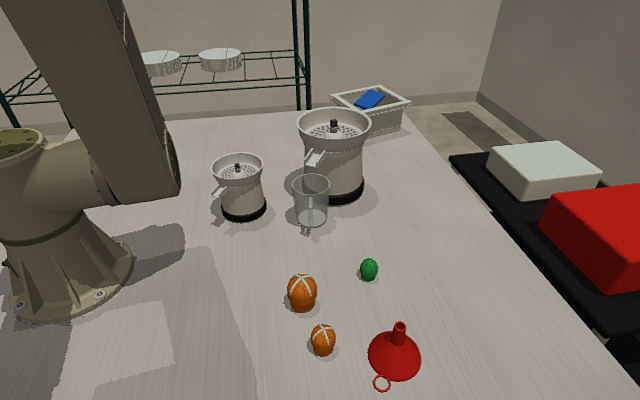

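View pics/top0.png

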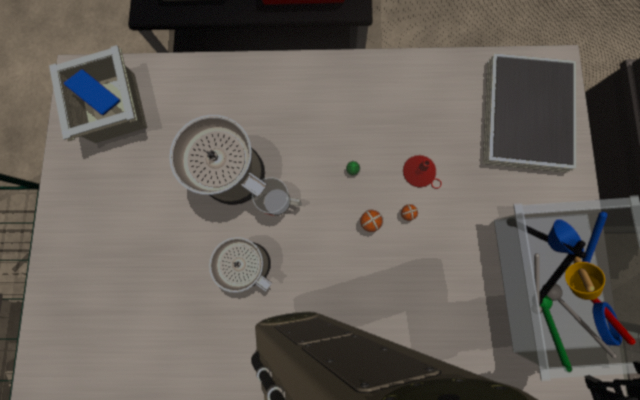

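View pics/wrist0.png

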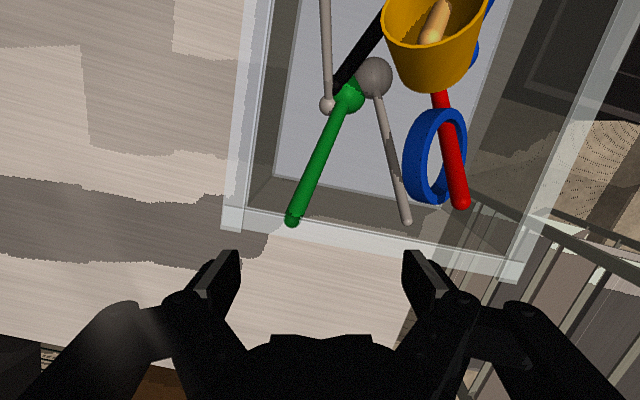

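The side view shows the large orange reamer at (302,293), with a smaller orange one at (323,340). The lime is at (369,269), the funnel at (395,355) and the big juicer at (333,150). In the top view the large reamer is at (371,220), the small one at (410,212) and the big juicer's shaft at (211,155).

```bash
cat > h.py <<'E'
import numpy as np, cv2
def load(n): return dict(np.load(n))
def cloud(z):
    d=z['d']; v,u=np.mgrid[:d.shape[0],:d.shape[1]]
    P=np.stack([(u-z['cx'])/z['fx']*d,(v-z['cy'])/z['fy']*d,d],-1)
    W=(P-z['t'])@z['R']; W[d==0]=np.nan; return W
def planept(z,u,v,h):
    r=z['R'].T@np.array([(u-z['cx'])/z['fx'],(v-z['cy'])/z['fy'],1]); c=-z['R'].T@z['t']
    return c+r*(h-c[2])/r[2]
def circ(P):
    A=np.c_[2*P,np.ones(len(P))];s=np.linalg.lstsq(A,(P**2).sum(1),rcond=None)[0]
    return s[0],s[1],np.sqrt(s[2]+s[0]**2+s[1]**2)
E
python3 - <<'E'
from h import *
from scipy.spatial.transform import Rotation as Ro
print(Ro.from_quat([-0.56073437,0.43063575,-0.42971064,0.56167481]).as_matrix().round(3))
for n in("top","side"):
    z=load(n+'0.npz');W=cloud(z);im=z['im'].astype(int)
    org=(im[...,0]>130)&(im[...,0]-im[...,2]>60)&(im[...,1]>40)&(im[...,1]<150)&(W[...,2]>.01)
    k,l,s,c=cv2.connectedComponentsWithStats(org.astype(np.uint8))
    for i in range(1,k):
        if s[i,4]>40:
            p=W[l==i]; print(n,s[i],c[i].round(),np.nanmedian(p,0).round(3),np.nanmin(p,0).round(3),np.nanmax(p,0).round(3))
z=load('top0.npz');W=cloud(z)
for u,v,h in [(371,220,.07),(212,155,.203),(353,168,.04),(275,203,.1),(424,165,.08),(237,265,.16)]:
    print((u,v),planept(z,u,v,h).round(3), W[v,u].round(3))
im=z['im']
for nm,(u,v,s) in dict(a=(371,215,30),b=(212,155,50)).items():
    cv2.imwrite(f'pics/top0{nm}.png',cv2.resize(im[v-s:v+s,u-s:u+s,::-1],None,fx=600/(2*s),fy=600/(2*s),interpolation=2))
E
```

```text
[[ 0.26  -0.     0.966]
 [-0.966  0.002  0.26 ]
 [-0.002 -1.     0.   ]]
top [566 266   6  16  50] [568. 274.] [ 0.322 -0.575  0.121] [ 0.307 -0.586  0.109] [ 0.338 -0.561  0.134]
side [288 277  11  14  53] [292. 282.] [ 0.433 -0.15   0.063] [ 0.425 -0.159  0.052] [ 0.445 -0.139  0.07 ]
side [304 277  12  18 106] [311. 284.] [ 0.466 -0.159  0.06 ] [ 0.455 -0.172  0.047] [ 0.475 -0.142  0.072]
side [292 281  18  18 202] [300. 291.] [ 0.446 -0.17   0.058] [ 0.431 -0.179  0.046] [ 0.46  -0.156  0.07 ]
side [325 329  10  16  92] [330. 335.] [ 0.482 -0.257  0.045] [ 0.475 -0.268  0.035] [ 0.49  -0.248  0.053]
side [314 331  14  16 132] [321. 339.] [ 0.466 -0.261  0.044] [ 0.456 -0.27   0.036] [ 0.475 -0.252  0.055]
(371, 220) [ 0.449 -0.148  0.07 ] [ 0.449 -0.147  0.072]
(212, 155) [0.579 0.205 0.203] [0.578 0.205 0.204]
(353, 168) [ 0.588 -0.108  0.04 ] [ 0.586 -0.107  0.047]
(275, 203) [0.488 0.083 0.1  ] [0.503 0.099 0.006]
(424, 165) [ 0.584 -0.281  0.08 ] [ 0.582 -0.279  0.086]
(237, 265) [0.344 0.153 0.16 ] [0.343 0.159 0.138]
```

View crops.

View pics/top0a.png

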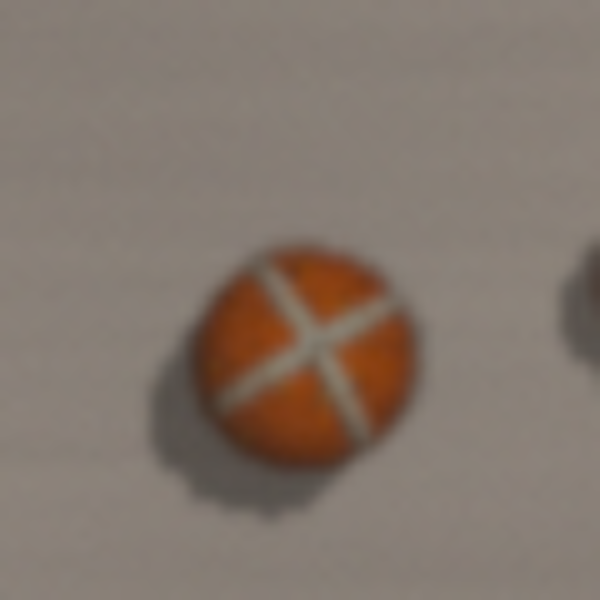

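View pics/top0b.png

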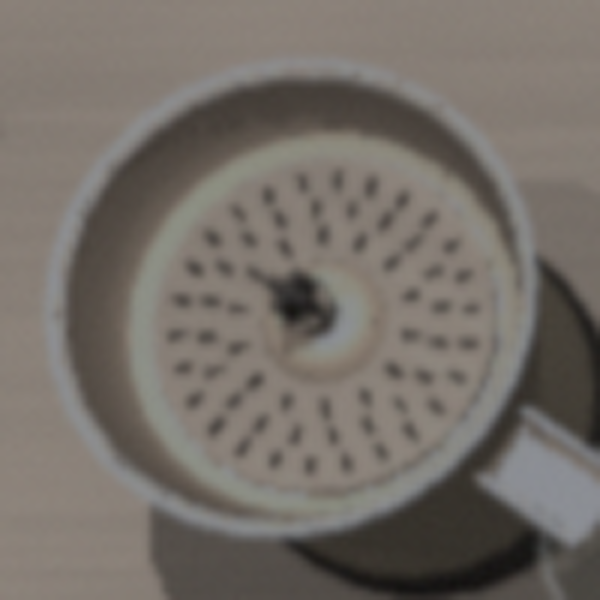

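```bash
python3 - <<'E'
from h import *
z=load('wrist0.npz');c=-z['R'].T@z['t']
T=np.array([ 0.14932463, -0.55475632,  0.25240034])
R=np.array([[.26,-0.,.966],[-.966,.002,.26],[-.002,-1,0]])
print('cam in tool',R.T@(c-T), 'axes in tool (rows)',(z['R']@R).round(3))
E
```

```text
cam in tool [-5.69394493e-05 -1.20837043e-01  7.48464355e-02] axes in tool (rows) [[ 1.    -0.002 -0.   ]
 [-0.001 -0.293 -0.957]
 [ 0.002  0.956 -0.292]]
```

The top crop shows the large reamer's ribs crossing at about (314,345) in the crop, at roughly 32° modulo 90 in world. The juicer crop shows the dark shaft at (297,297), but it's too coarse to read its angle. The tool's y axis points down.

Emit:
drive_tool --plan "1 -35 0 44 0 0 0; 1 -35 0 44 0 0 0; 1 -35 0 44 0 0 0; 1 -35 0 44 0 0 0; 1 -35 0 44 0 0 0; 1 -35 0 44 0 0 0; 1 -35 0 44 0 0 0; 1 -35 0 44 0 0 0"

```text
clock: 1.15
tcp_pos: [0.4222, -0.186, 0.2506]
orientation: [0.56, -0.558, 0.433, -0.432]
wrist_force: [0.7, -0.7, 0.6]
finger_gap: 0.0855
```

Emit:
drive_tool --plan "1 -28 25 35 0 0 0; 1 0 25 0 0 0 0; 1 0 0 0 0 0 0; 1 0 0 0 0 0 0"

```text
clock: 1.65
tcp_pos: [0.4518, -0.145, 0.2003]
orientation: [0.562, -0.56, 0.431, -0.43]
wrist_force: [0.4, -0.3, -0.1]
finger_gap: 0.0852
```

```bash
cat >> h.py <<'E'
def snap(tag,n='wrist',scale=None):
    from workcell import monitor,cams
    s=monitor.get_state(); c=cams.calibration(n); im,d=cams.read_camera(n)
    cv2.imwrite(f"pics/{tag}.png",im[:,:,::-1]); np.savez(f"{tag}.npz",im=im,d=d,tcp=s['tcp_pos'],q=s['orientation'],**c)
    print(s['clock'],s['tcp_pos'].round(4),s['orientation'].round(4),s['wrist_force'].round(2),s['ft_torque'].round(3),s['finger_gap'],s['joint_pos'].round(2))
    return load(tag+'.npz')
def crop(z,tag,u,v,s,w=600):
    cv2.imwrite(f'pics/{tag}.png',cv2.resize(z['im'][max(0,v-s):v+s,max(0,u-s):u+s,::-1],(w,w),interpolation=2))
E
python3 -c "
from h import *
snap('w1')"
```

```text
1.65 [ 0.4518 -0.145   0.2003] [ 0.5619 -0.5597  0.4309 -0.4304] [ 0.39 -0.32 -0.14] [ 0.042  0.016 -0.039] 0.08524870228566017 [-0.48  0.14 -0.3   1.12  0.    2.4 ]
```

View pics/w1.png

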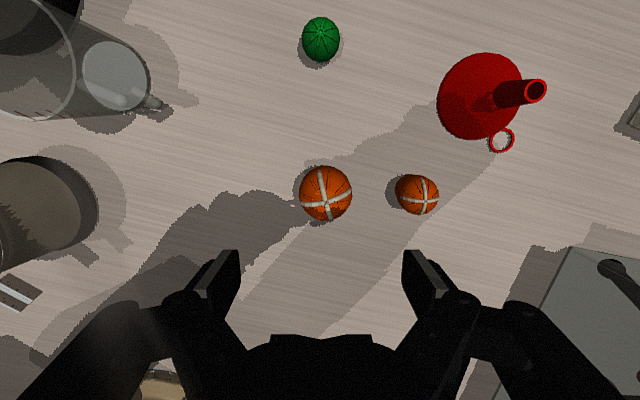

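```bash
python3 -c "
from h import *
z=load('w1.npz');crop(z,'w1c',325,195,40)
W=cloud(z);im=z['im'].astype(int)
m=(im[...,0]-im[...,2]>40)|(W[...,2]>.02)
m&=(np.hypot(W[...,0]-.449,W[...,1]+.15)<.045)&(W[...,2]>.015)
p=W[m];print(len(p))
for a,b in [(.03,.043),(.045,.055),(.055,.065),(.068,.075)]:
  q=p[(p[:,2]>a)&(p[:,2]<b)]
  print(a,len(q),q.mean(0), circ(q[:,:2]) )
print(p[:,2].max())
"
```

```text
23293
0.03 84 [ 0.47417554 -0.14169138  0.03623627] (np.float64(0.45100945782729285), np.float64(-0.14973473114580754), np.float64(0.027650257083287017))
0.045 387 [ 0.46380067 -0.14544021  0.05105564] (np.float64(0.4516023045585764), np.float64(-0.14956069098505737), np.float64(0.02542590266866742))
0.055 976 [ 0.45513104 -0.14844297  0.06021819] (np.float64(0.4513523583541539), np.float64(-0.1496275627216659), np.float64(0.020216214285091294))
0.068 440 [ 0.4518753  -0.14935829  0.07031343] (np.float64(0.45148660467830004), np.float64(-0.1493798233176136), np.float64(0.009018471301056078))
0.2801065046966013
```

View pics/w1c.png

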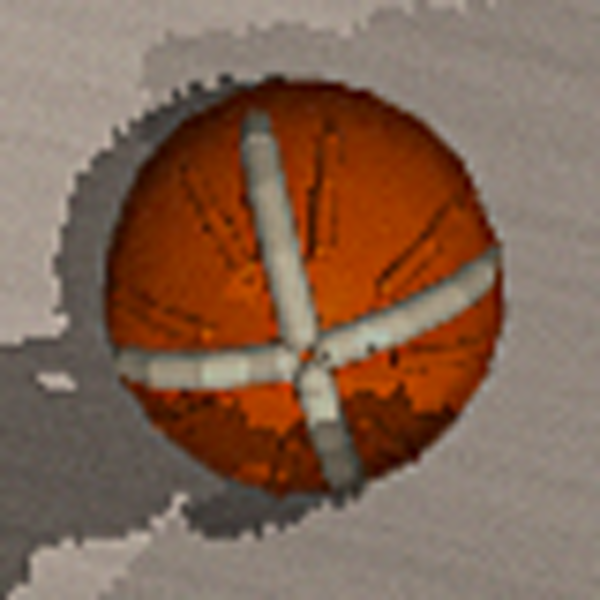

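The crop shows the reamer with ribs ending near crop pixels (257,120), (490,260), (125,365) and (348,480), crossing at (307,360). Next I'll compute the rib angle from the 3D points.

```bash
cat >> h.py <<'E'
def ribs(z,c,rmin=.006,rmax=.027,zlo=.045,zhi=.08):
    W=cloud(z);im=z['im'].astype(int)
    r=np.hypot(W[...,0]-c[0],W[...,1]-c[1])
    m=(r>rmin)&(r<rmax)&(W[...,2]>zlo)&(W[...,2]<zhi)&(im[...,2]>.55*im[...,0])&(im[...,0]>60)
    a=np.arctan2(W[...,1][m]-c[1],W[...,0][m]-c[0])
    s=np.exp(4j*a); mean=s.mean()
    print('ribs n',m.sum(),'angle',np.degrees(np.angle(mean))/4,'conc',abs(mean))
    for k in range(4):
        ac=np.angle(mean)/4+k*np.pi/2; d=np.angle(np.exp(1j*(a-ac))); g=abs(d)<.5
        print(' arm',round(np.degrees(ac)),g.sum(),np.degrees(np.median(d[g])).round(2))
E
python3 -c "
from h import *
ribs(load('w1.npz'),(.4513,-.1496))
from scipy.spatial.transform import Rotation as R
q=load('w1.npz')['q'];print(R.from_quat(q[[1,2,3,0]]).as_matrix().round(3))
"
```

```text
ribs n 383 angle 29.886054237824595 conc 0.8827550123045036
 arm 30 123 -0.97
 arm 120 89 -2.04
 arm 210 65 0.84
 arm 300 102 2.43
[[ 0.258  0.001  0.966]
 [-0.966  0.003  0.258]
 [-0.002 -1.     0.002]]
```

Emit:
drive_tool --plan "1 4.3 20 -1.7 0 -10 0; 1 0 20 0 0 -10 0; 1 0 10 0 0 -10 0; 1 0 0 0 0 -10 0; 1 0 0 0 0 -10 0; 1 0 0 0 0 -10 0; 1 0 0 0 0 0 0; 1 0 0 0 0 0 0"

```text
clock: 2.7
tcp_pos: [0.4535, -0.1581, 0.1571]
orientation: [-0.701, 0.703, -0.082, 0.092]
wrist_force: [0.5, -0.8, -0.6]
finger_gap: 0.0853
```

```bash
cat >> h.py <<'E'
def goto(target,z=None,s=None):
    from workcell import monitor
    from scipy.spatial.transform import Rotation as R
    s=monitor.get_state(); q=s['orientation']; M=R.from_quat(q[[1,2,3,0]]).as_matrix()
    print('tool M',M.round(3).tolist(),'tcp',s['tcp_pos'].round(4),'shift mm',(M.T@(np.array(target)-s['tcp_pos'])*1e3).round(1), 'jaw deg',np.degrees(np.arctan2(M[1,0],M[0,0])).round(2))
    # rotvec to vertical
    y=M.T@np.array([0,0,-1.]); print('tilt fix rotvec deg',np.degrees(np.cross([0,1,0],y)).round(2))
E
python3 -c "
from h import *
z=snap('w2');ribs(z,(.4513,-.1496));goto((.4513,-.1496,.037))
W=cloud(z);p=W[(np.hypot(W[...,0]-.449,W[...,1]+.15)<.045)]
for a,b in [(.045,.055),(.055,.065),(.068,.075)]:
  q=p[(p[:,2]>a)&(p[:,2]<b)]
  print(a,len(q), circ(q[:,:2]) )
"
```

```text
2.7 [ 0.4535 -0.1581  0.1571] [-0.7009  0.7026 -0.082   0.0916] [ 0.5  -0.76 -0.63] [ 0.025  0.028 -0.016] 0.08528186508087957 [-0.5   0.18 -0.38  1.    0.    1.31]
ribs n 554 angle 29.894990628854472 conc 0.8865288090928765
 arm 30 167 2.01
 arm 120 171 -1.5
 arm 210 105 -2.65
 arm 300 108 2.48
tool M [[0.97, 0.013, 0.243], [-0.243, -0.004, 0.97], [0.014, -1.0, -0.001]] tcp [ 0.4536 -0.1581  0.1571] shift mm [ -5.9 120.    7.8] jaw deg -14.07
tilt fix rotvec deg [ 0.04 -0.    0.79]
0.045 518 (np.float64(0.45123912588836684), np.float64(-0.14918688073173492), np.float64(0.02545992617940898))
0.055 1381 (np.float64(0.4512304885227658), np.float64(-0.14929816214634356), np.float64(0.020144393802838327))
0.068 627 (np.float64(0.4511303137313778), np.float64(-0.1497045265061866), np.float64(0.009060665078763134))
```

View pics/w2.png

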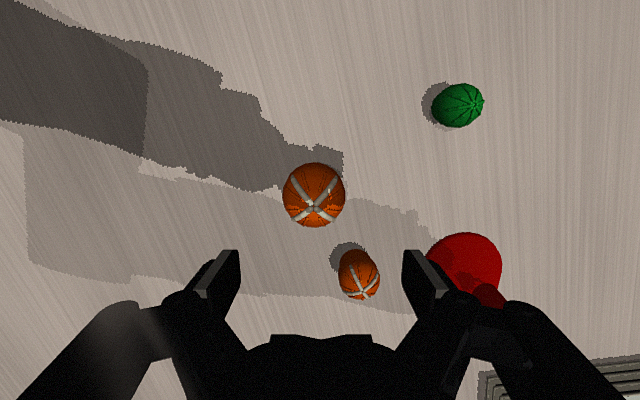

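The picture shows the large reamer at (314,195) directly ahead, with the small orange reamer and lime clear of the finger paths.

Emit:
drive_tool --plan "1 -6 20 8 0 0 0.8; 1 0 20 0 0 0 0; 1 0 0 0 0 0 0"

```text
clock: 3.12
tcp_pos: [0.4487, -0.1475, 0.114]
orientation: [0.702, -0.702, 0.089, -0.087]
wrist_force: [0.1, 0.2, -0.7]
finger_gap: 0.0855
```

```bash
python3 -c "
from h import *
goto((.4512,-.1495,.037))"
```

```text
tool M [[0.969, -0.003, 0.247], [-0.247, 0.001, 0.969], [-0.003, -1.0, -0.0]] tcp [ 0.4487 -0.1475  0.114 ] shift mm [ 3.2 77.  -1.3] jaw deg -14.28
tilt fix rotvec deg [ 0.    0.   -0.18]
```

Emit:
drive_tool --plan "1 3 18 -1.3 0 0 0; 1 0 18 0 0 0 0; 1 0 18 0 0 0 0; 1 0 0 0 0 0 0"

```text
clock: 3.62
tcp_pos: [0.4506, -0.1479, 0.0583]
orientation: [0.702, -0.701, 0.09, -0.086]
wrist_force: [-0.1, 0.4, -0.3]
finger_gap: 0.0856
```

```bash
python3 -c "
from h import *
goto((.4512,-.1495,.037))"
```

```text
tool M [[0.969, -0.005, 0.248], [-0.248, 0.002, 0.969], [-0.006, -1.0, 0.001]] tcp [ 0.4506 -0.1479  0.0583] shift mm [ 1.1 21.3 -1.4] jaw deg -14.34
tilt fix rotvec deg [-0.03  0.   -0.32]
```

Emit:
drive_tool --plan "1 1 12 -1.4 0 0 -0.3; 1 0 9 0 0 0 0; 1 0 0 0 0 0 0"

```text
clock: 4.0
tcp_pos: [0.4521, -0.1498, 0.0372]
orientation: [-0.702, 0.702, -0.088, 0.089]
wrist_force: [0.6, 0.2, 0.6]
finger_gap: 0.0854
```

```bash
python3 -c "
from h import *
z=snap('w3');goto((.4512,-.1495,.037))"
```

```text
4.0 [ 0.4521 -0.1498  0.0372] [-0.7015  0.7016 -0.0877  0.089 ] [0.63 0.23 0.62] [ 0.002 -0.019  0.018] 0.08543463025905787 [-0.49  0.31 -0.54  0.72  0.    1.33]
tool M [[0.969, 0.002, 0.248], [-0.248, -0.001, 0.969], [0.002, -1.0, 0.0]] tcp [ 0.4523 -0.1499  0.0376] shift mm [-1.2  0.6  0.2] jaw deg -14.35
tilt fix rotvec deg [-0.    0.    0.13]
```

View pics/w3.png

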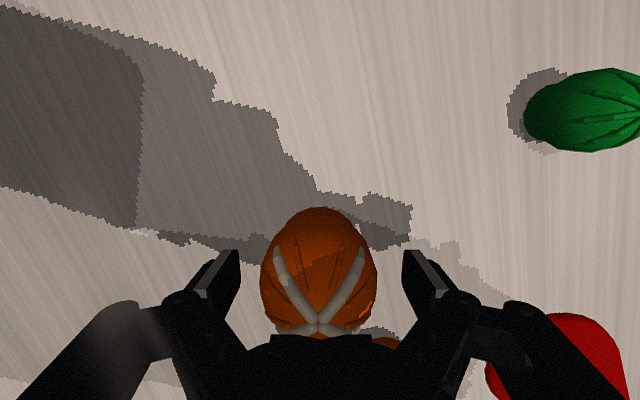

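The reamer is centred between the open fingers at about (318,270), so I'm closing the gripper.

Emit:
drive_tool --plan "-1 0 0 0 0 0 0; -1 0 0 0 0 0 0; -1 0 0 0 0 0 0; -1 0 0 0 0 0 0; -1 0 0 0 0 0 0; -1 0 0 0 0 0 0" --grip_force 70

```text
clock: 4.8
tcp_pos: [0.4527, -0.1502, 0.0388]
orientation: [-0.701, 0.702, -0.087, 0.09]
wrist_force: [0.2, 0.1, -1.6]
finger_gap: 0.0539
```

```bash
python3 -c "
from h import *
z=snap('w4');goto((.579,.205,.30));ribs(z,(.4516,-.1496))"
```

```text
4.8 [ 0.4527 -0.1502  0.0388] [-0.7013  0.7018 -0.0871  0.0896] [ 0.15  0.14 -1.64] [ 0.038  0.024 -0.   ] 0.05388485421575221 [-0.49  0.31 -0.54  0.72  0.    1.33]
tool M [[0.969, 0.003, 0.248], [-0.248, -0.001, 0.969], [0.004, -1.0, -0.0]] tcp [ 0.4526 -0.1502  0.0388] shift mm [  35.3 -261.2  375.3] jaw deg -14.36
tilt fix rotvec deg [ 0.02 -0.    0.2 ]
ribs n 2110 angle 27.384076330778623 conc 0.8115436201209982
 arm 27 803 2.28
 arm 117 797 -5.0
 arm 207 234 -0.58
 arm 297 245 13.68
```

View pics/w4.png

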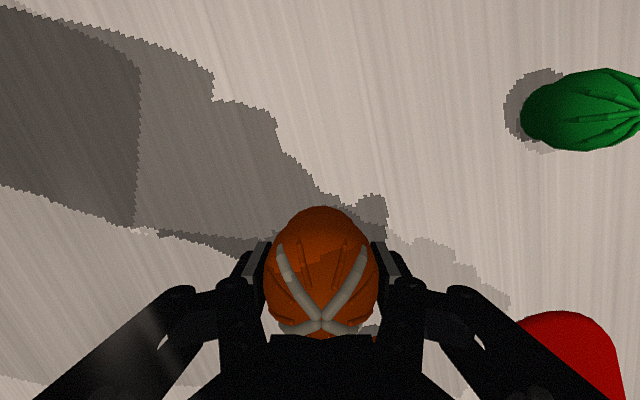

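The fingers are closed on the lip, with the measured gap at 53.9 mm. Next I'll lift and check from the side.

Emit:
drive_tool --plan "-1 0 -15 0 0 0 0; -1 0 -30 0 0 0 0; -1 0 -40 0 0 0 0; -1 0 -40 0 0 0 0; -1 0 -40 0 0 0 0; -1 0 -40 0 0 0 0; -1 0 -10 0 0 0 0"

```text
clock: 5.72
tcp_pos: [0.4504, -0.1492, 0.258]
orientation: [0.702, -0.701, 0.089, -0.088]
wrist_force: [-0.3, 0.2, -1.3]
finger_gap: 0.0541
```

```bash
python3 -c "
from h import *
z=snap('s5','side');z2=snap('w5');goto((.560,.132,.26))
c=z['R']@z2['tcp']+z['t'];u=int(c[0]/c[2]*z['fx']+z['cx']);v=int(c[1]/c[2]*z['fy']+z['cy']);print(u,v);crop(z,'s5c',u,v,50)"
```

```text
5.725 [ 0.4504 -0.1492  0.258 ] [ 0.702  -0.7011  0.089  -0.0878] [-0.34  0.18 -1.26] [-0.032 -0.063  0.013] 0.05411475054063406 [-0.49  0.12 -0.19  1.26  0.    1.33]
5.775 [ 0.4502 -0.1491  0.2578] [ 0.702  -0.7011  0.0892 -0.0877] [ 0.53 -0.78 -0.08] [-0.004 -0.023 -0.008] 0.05399298142822683 [-0.49  0.12 -0.19  1.26  0.    1.33]
tool M [[0.969, -0.004, 0.248], [-0.248, 0.003, 0.969], [-0.004, -1.0, 0.002]] tcp [ 0.4497 -0.1488  0.2561] shift mm [ 37.2  -3.6 299.4] jaw deg -14.37
tilt fix rotvec deg [-0.09  0.   -0.25]
296 193
```

View pics/s5c.png

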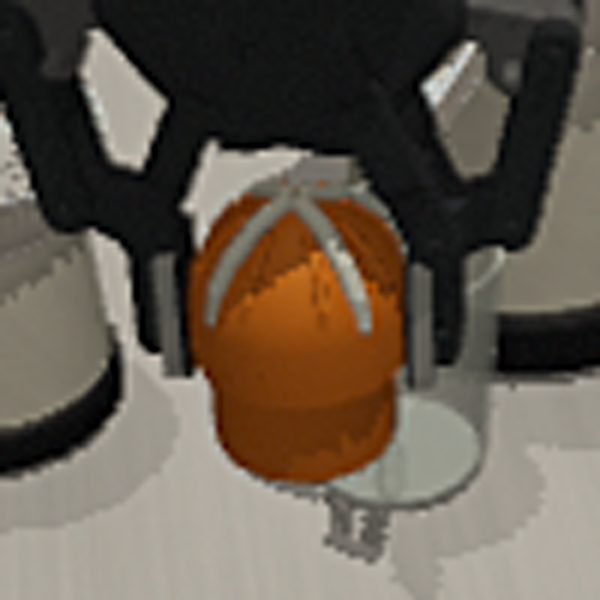

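View pics/w5.png

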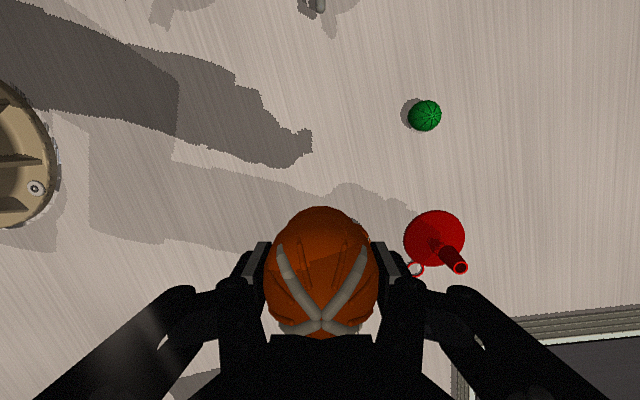

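The side crop shows the reamer held upright, with the pads across the lip. In the wrist view it sits at about (320,270), unchanged. I'll move so the wrist camera is above the shaft.

Emit:
drive_tool --plan "-1 4 -6 35 0 0 -0.2; -1 5 0 40 0 0 0; -1 5 0 40 0 0 0; -1 5 0 40 0 0 0; -1 5 0 40 0 0 0; -1 5 0 40 0 0 0; -1 4 0 30 0 0 0; -1 0 0 0 0 0 0"

```text
clock: 6.82
tcp_pos: [0.5438, 0.1074, 0.2426]
orientation: [0.702, -0.701, 0.1, -0.079]
wrist_force: [0.3, -0.7, -2.2]
finger_gap: 0.054
```

```bash
python3 -c "
from h import *
goto((.560,.132,.26))"
```

```text
tool M [[0.968, -0.028, 0.251], [-0.251, 0.005, 0.968], [-0.028, -1.0, -0.003]] tcp [0.5438 0.1074 0.2426] shift mm [  9.  -17.8  27.9] jaw deg -14.56
tilt fix rotvec deg [ 0.15  0.   -1.63]
```

Emit:
drive_tool --plan "-1 3 -14 0 0 0 -1.5; -1 6 0 14 0 0 0; -1 0 0 14 0 0 0; -1 0 0 0 0 0 0; -1 0 0 0 0 0 0"

```text
clock: 7.45
tcp_pos: [0.5597, 0.1318, 0.2549]
orientation: [-0.7, 0.703, -0.092, 0.089]
wrist_force: [-0.4, 0.4, -2.2]
finger_gap: 0.054
```

```bash
python3 -c "
from h import *
z=snap('w6');goto((.560,.132,.26))
W=cloud(z);m=(W[...,2]>.19)&(np.hypot(W[...,0]-.579,W[...,1]-.205)<.02)
print(m.sum(),W[m].mean(0),np.argwhere(m).mean(0))
v,u=np.argwhere(m).mean(0).astype(int);crop(z,'w6c',u,v,40)
"
```

```text
7.45 [0.5597 0.1318 0.2549] [-0.7     0.7026 -0.092   0.0888] [-0.41  0.39 -2.19] [ 0.045  0.01  -0.03 ] 0.05401579513088539 [ 0.09  0.32  0.06  1.31 -0.    1.92]
tool M [[0.967, -0.005, 0.254], [-0.254, -0.003, 0.967], [-0.004, -1.0, -0.004]] tcp [0.5597 0.1318 0.2549] shift mm [ 0.2 -5.1  0.3] jaw deg -14.7
tilt fix rotvec deg [ 0.24  0.   -0.23]
480 [0.58344564 0.21186267 0.20224102] [100.49375    324.74791667]
```

View pics/w6.png

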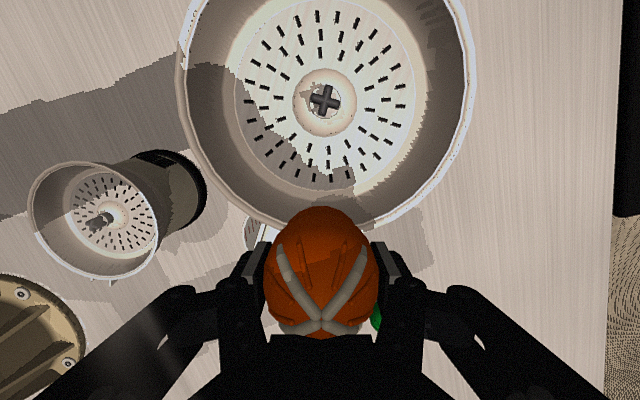

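View pics/w6c.png

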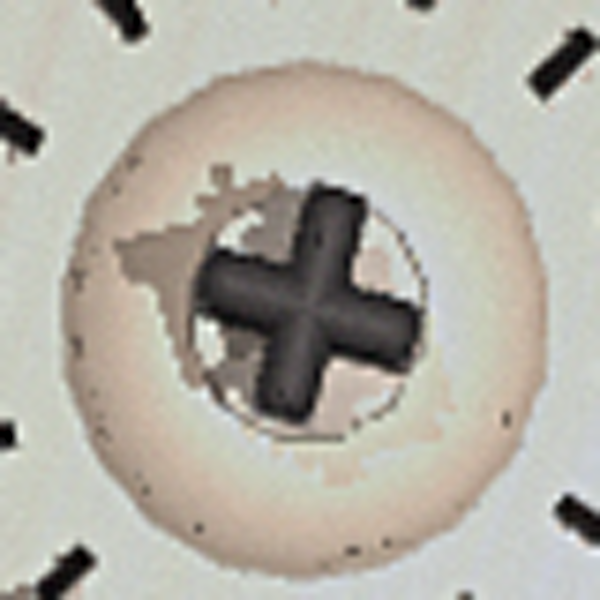

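```bash
cat >> h.py <<'E'
def shaft(z,c=(.583,.211),dark=70,zr=(.19,.215)):
    W=cloud(z);im=z['im'].astype(int)
    for _ in range(4):
        r=np.hypot(W[...,0]-c[0],W[...,1]-c[1])
        m=(W[...,2]>zr[0])&(W[...,2]<zr[1])&(r<.0125)
        p=W[m]; c=(p[:,:2].min(0)+p[:,:2].max(0))/2; c=p[:,:2].mean(0)
    a=np.arctan2(p[:,1]-c[1],p[:,0]-c[0]);rr=np.hypot(*(p[:,:2]-c).T);g=rr>.004
    s=np.exp(4j*a[g]).mean()
    print('shaft',p.shape,c,'bbox c',(p[:,:2].min(0)+p[:,:2].max(0))/2,'z',np.median(p[:,2]),'ang',np.degrees(np.angle(s))/4,abs(s))
def rim(z,c=(.583,.211)):
    W=cloud(z);r=np.hypot(W[...,0]-c[0],W[...,1]-c[1])
    m=(W[...,2]>.194)&(W[...,2]<.203)&(r>.075)&(r<.1);p=W[m][:,:2]
    print('rim',len(p),circ(p))
E
python3 -c "
from h import *
z=load('w6.npz');shaft(z);rim(z)
for n in('top0','side0'):
  z=load(n+'.npz');print(n);shaft(z,(.58,.207));rim(z)
z=load('w6.npz');print(planept(z,325,100.4,.203))
z=load('top0.npz');W=cloud(z)
p=W[W[...,2]<.2]
"
```

```text
shaft (480, 3) [0.58344564 0.21186267] bbox c [0.58351763 0.2121539 ] z 0.20258499752748582 ang -30.224446067319125 0.5630456073110408
rim 7310 (np.float64(0.58340973687074), np.float64(0.21184468207123464), np.float64(0.08625246631166351))
top0
shaft (53, 3) [0.58242822 0.21027673] bbox c [0.58355026 0.21167733] z 0.20282131009547408 ang -30.54018615377136 0.5533083371939775
rim 797 (np.float64(0.5835844946750779), np.float64(0.21096426318381728), np.float64(0.08652016828574528))
side0
shaft (48, 3) [0.58152136 0.20788459] bbox c [0.58177263 0.20885769] z 0.19753652873214173 ang -28.710400525912597 0.41803495822534525
rim 385 (np.float64(0.5819639023795767), np.float64(0.20958940424973407), np.float64(0.08702808408231315))
[0.58359419 0.21187327 0.203     ]
```

The wrist view shows the shaft's cross cleanly at (325,100), with wings at about -30° modulo 90. Next I'll measure the reamer in the hand with the same camera, so that camera bias cancels.

```bash
cat >> h.py <<'E'
def inhand(z):
    from scipy.spatial.transform import Rotation as R
    M=R.from_quat(z['q'][[1,2,3,0]]).as_matrix()
    W=(cloud(z)-z['tcp'])@M   # tool frame
    im=z['im'].astype(int)
    m=(im[...,0]-im[...,2]>40)&(np.hypot(W[...,0],W[...,2])<.04)
    p=W[m]; h=-p[:,1]
    for a in (.0,.005,.01,.015,.02,.025,.03):
        q=p[(h>a)&(h<a+.004)]
        if len(q)>30:
            print('h',a,len(q),np.round(np.array(circ(q[:,[0,2]]))*1e3,2))
    from scipy.optimize import least_squares
    return p
E
python3 -c "
from h import *
p=inhand(load('w6.npz'));p=inhand(load('w5.npz'));p=inhand(load('w4.npz'))
z=load('w2.npz');W=cloud(z);p=W[np.hypot(W[...,0]-.451,W[...,1]+.15)<.045]
for a in np.arange(.036,.07,.005):
  q=p[(p[:,2]>a)&(p[:,2]<a+.004)]
  print('ref',a.round(3),len(q),np.round(np.array(circ(q[:,:2]))*1e3,2))
"
```

```text
h 0.0 286 [ 0.37  0.27 27.61]
h 0.005 611 [ 0.42  0.37 27.11]
h 0.01 668 [ 0.35  0.32 25.86]
h 0.015 1352 [ 0.4   0.4  23.38]
h 0.02 1528 [ 0.47  0.62 19.22]
h 0.025 1653 [ 0.46  1.38 13.45]
h 0.03 302 [0.76 1.44 7.38]
h 0.0 294 [ 0.42  0.35 27.58]
h 0.005 597 [ 0.41  0.41 27.09]
h 0.01 659 [ 0.37  0.39 25.85]
h 0.015 1372 [ 0.4   0.46 23.44]
h 0.02 1534 [ 0.45  0.71 19.26]
h 0.025 1663 [ 0.36  1.36 13.57]
h 0.03 293 [0.31 1.52 7.49]
h 0.0 287 [ 0.39  0.35 27.55]
h 0.005 595 [ 0.41  0.45 27.04]
h 0.01 640 [ 0.4   0.26 25.91]
h 0.015 1371 [ 0.42  0.45 23.39]
h 0.02 1508 [ 0.4  0.7 19.2]
h 0.025 1668 [ 0.45  1.36 13.47]
h 0.03 317 [0.62 1.49 7.65]
ref 0.036 34 [ 450.89 -150.16   28.03]
ref 0.041 66 [ 451.06 -149.82   27.58]
ref 0.046 161 [ 451.02 -149.85   26.78]
ref 0.051 292 [ 451.22 -149.56   24.93]
ref 0.056 499 [ 451.18 -149.69   22.12]
ref 0.061 619 [ 451.23 -149.59   17.79]
ref 0.066 675 [ 451.29 -149.39   11.9 ]
```

```bash
cat >> h.py <<'E'
def handribs(z,c=(.0004,.00035)):
    from scipy.spatial.transform import Rotation as R
    M=R.from_quat(z['q'][[1,2,3,0]]).as_matrix()
    W=(cloud(z)-z['tcp'])@M; im=z['im'].astype(int)
    x=W[...,0]-c[0];y=W[...,2]-c[1];r=np.hypot(x,y);h=-W[...,1]
    m=(h>.008)&(h<.034)&(r<.0275)&(r>.006)&(im[...,2]>.6*im[...,0])&(im[...,0]>60)
    a=np.degrees(np.arctan2(y,x))  # angle from tool x toward tool z = ccw in world
    for s in (45,135):
        for lo,hi in ((.008,.013),(.013,.018),(.018,.023),(.023,.027)):
            g=m&(abs(a-s)<14)&(r>lo)&(r<hi); b=a[g]
            if len(b): print(s,lo,g.sum(),'median',np.median(b).round(2),'mid',((np.percentile(b,3)+np.percentile(b,97))/2).round(2))
E
python3 -c "
from h import *
handribs(load('w6.npz'));handribs(load('w5.npz'))
z=load('w2.npz')
from scipy.spatial.transform import Rotation as R
M=R.from_quat(z['q'][[1,2,3,0]]).as_matrix()
print('w2 on bench');handribs({**z,'tcp':np.array([.4512,-.1496,.0385])},(0,0))
"
```

```text
45 0.008 173 median 48.62 mid 46.29
45 0.013 196 median 46.93 mid 46.09
45 0.018 205 median 47.17 mid 45.71
45 0.023 139 median 45.89 mid 45.04
135 0.008 163 median 129.57 mid 132.4
135 0.013 209 median 129.69 mid 131.94
135 0.018 195 median 131.18 mid 132.58
135 0.023 151 median 131.98 mid 132.47
45 0.008 174 median 47.83 mid 45.92
45 0.013 189 median 47.36 mid 45.55
45 0.018 184 median 46.37 mid 45.47
45 0.023 137 median 45.92 mid 45.61
135 0.008 161 median 129.15 mid 131.73
135 0.013 192 median 130.71 mid 131.91
135 0.018 199 median 131.29 mid 132.43
135 0.023 147 median 131.9 mid 132.78
w2 on bench
45 0.008 40 median 44.37 mid 43.99
45 0.013 41 median 45.34 mid 44.24
45 0.018 41 median 44.33 mid 43.72
45 0.023 30 median 44.55 mid 44.08
135 0.008 38 median 131.45 mid 133.19
135 0.013 43 median 131.24 mid 131.72
135 0.018 40 median 131.86 mid 132.44
135 0.023 25 median 132.45 mid 132.75
```

Emit:
drive_tool --plan "-1 0 -15 0 0 -10 0; -1 0 -10 15 0 -10 0; -1 0 0 0 0 -10 0; -1 0 0 0 0 0 0; -1 0 0 0 0 0 0"

```text
clock: 8.12
tcp_pos: [0.5603, 0.1456, 0.2804]
orientation: [-0.699, 0.701, 0.095, -0.1]
wrist_force: [0.4, 0.1, -1.0]
finger_gap: 0.0542
```

```bash
python3 -c "
from h import *
z=snap('w7');goto((.5831,.2114,.27));shaft(z);rim(z)"
```

```text
8.125 [0.5603 0.1456 0.2804] [-0.6995  0.7013  0.0951 -0.0997] [ 0.42  0.14 -1.03] [ 0.034  0.025 -0.043] 0.05418084040491199 [ 0.12  0.32  0.12  1.38 -0.    1.41]
tool M [[0.962, -0.006, -0.273], [0.273, -0.003, 0.962], [-0.007, -1.0, -0.002]] tcp [0.5603 0.1456 0.2804] shift mm [39.9 10.  57.1] jaw deg 15.85
tilt fix rotvec deg [ 0.09  0.   -0.4 ]
shaft (391, 3) [0.58250845 0.21212095] bbox c [0.58334139 0.21190555] z 0.2021925444628848 ang -30.34268411825982 0.5554303529113155
rim 7696 (np.float64(0.5833505097585606), np.float64(0.21178843166521305), np.float64(0.08630362328090523))
```

Emit:
drive_tool --plan "-1 13 0 19 0 0 -0.3; -1 13 0 19 0 0 0; -1 13 0 19 0 0 0; -1 0 0 0 0 0 0; -1 0 0 0 0 0 0"

```text
clock: 8.8
tcp_pos: [0.5825, 0.2108, 0.2792]
orientation: [-0.7, 0.702, 0.092, -0.095]
wrist_force: [0.8, -0.8, -0.7]
finger_gap: 0.0539
```

```bash
python3 -c "
from h import *
goto((.5831,.2114,.25))"
```

```text
tool M [[0.965, -0.003, -0.263], [0.263, -0.003, 0.965], [-0.004, -1.0, -0.002]] tcp [0.5825 0.2108 0.2792] shift mm [ 0.9 29.2  0.5] jaw deg 15.23
tilt fix rotvec deg [ 0.12  0.   -0.22]
```

Lower until the bore just covers the wing tops, which should happen at a TCP height of about 0.2415, then check the forces.

Emit:
drive_tool --plan "-1 0.8 14 0.5 0 -0.5 -0.2; -1 0 12 0 0 0 0; -1 0 10 0 0 0 0; -1 0 4 0 0 0 0; -1 0 0 0 0 0 0"

```text
clock: 9.43
tcp_pos: [0.582, 0.2091, 0.2354]
orientation: [-0.7, 0.702, 0.095, -0.097]
wrist_force: [-0.1, -0.2, -0.5]
finger_gap: 0.0539
```

```bash
python3 -c "
from h import *
goto((.5831,.2114,.2135))"
```

```text
tool M [[0.963, -0.002, -0.268], [0.268, -0.003, 0.963], [-0.003, -1.0, -0.002]] tcp [0.582  0.2091 0.2354] shift mm [ 1.7 21.9  2. ] jaw deg 15.57
tilt fix rotvec deg [ 0.14  0.   -0.15]
```

Emit:
drive_tool --plan "-1 1.5 0 2 0 -0.2 -0.1; -1 0 0 0 0 0 0; -1 0 1 0 0 0 0; -1 0 0 0 0 0 0"

```text
clock: 9.93
tcp_pos: [0.5837, 0.2119, 0.2356]
orientation: [-0.7, 0.701, 0.098, -0.097]
wrist_force: [-0.4, -0.5, -1.3]
finger_gap: 0.0542
```

```bash
python3 -c "
from h import *
goto((.5831,.2114,.2135))"
```

```text
tool M [[0.962, 0.002, -0.272], [0.272, -0.002, 0.962], [0.002, -1.0, -0.003]] tcp [0.5837 0.2119 0.2356] shift mm [-0.7 22.1 -0.3] jaw deg 15.8
tilt fix rotvec deg [ 0.15 -0.    0.09]
```

Emit:
drive_tool --plan "-1 -0.6 3 -0.3 0 0 0; -1 0 3 0 0 0 0; -1 0 2 0 0 0 0; -1 0 0 0 0 0 0"

```text
clock: 10.42
tcp_pos: [0.5831, 0.2113, 0.2269]
orientation: [-0.7, 0.701, 0.098, -0.097]
wrist_force: [-0.7, -0.5, -1.8]
finger_gap: 0.0541
```

```bash
python3 -c "
from h import *
goto((.5831,.2114,.2135));from workcell import monitor;s=monitor.get_state();print(s['wrist_force'],s['ft_torque'])"
```

```text
tool M [[0.962, 0.002, -0.272], [0.272, -0.002, 0.962], [0.001, -1.0, -0.003]] tcp [0.5831 0.2113 0.2269] shift mm [ 0.  13.4  0.1] jaw deg 15.8
tilt fix rotvec deg [ 0.15 -0.    0.08]
[-0.66528948 -0.50883592 -1.7846756 ] [ 0.0338214   0.05908491 -0.04742724]
```

There is no resistance 4–5 mm below the unmeshed stop, so the splines are meshing. I'll continue down.

Emit:
drive_tool --plan "-1 0 3 0 0 0 0; -1 0 3 0 0 0 0; -1 0 3 0 0 0 0; -1 0 0 0 0 0 0"

```text
clock: 10.92
tcp_pos: [0.583, 0.2113, 0.2171]
orientation: [-0.7, 0.701, 0.098, -0.097]
wrist_force: [-0.0, -0.6, -1.1]
finger_gap: 0.0538
```

```bash
python3 -c "
from h import *
goto((.5831,.2114,.2135));from workcell import monitor;s=monitor.get_state();print(s['wrist_force'],s['ft_torque'])"
```

```text
tool M [[0.962, 0.002, -0.272], [0.272, -0.002, 0.962], [0.001, -1.0, -0.003]] tcp [0.583  0.2113 0.2171] shift mm [0.1 3.6 0.1] jaw deg 15.8
tilt fix rotvec deg [ 0.15 -0.    0.06]
[-0.03735197 -0.55235054 -1.12803664] [-0.02843787  0.08254008  0.04334949]
```

Emit:
drive_tool --plan "-1 0 2 0 0 0 0; -1 0 1.5 0 0 0 0; -1 0 1 0 0 0 0; -1 0 0 0 0 0 0" --grip_force 110

```text
clock: 11.42
tcp_pos: [0.5833, 0.2113, 0.2142]
orientation: [-0.7, 0.701, 0.098, -0.096]
wrist_force: [-0.8, 0.5, -1.7]
finger_gap: 0.0533
```

```bash
python3 -c "
from h import *
goto((.5831,.2114,.2135));from workcell import monitor;s=monitor.get_state();print(s['wrist_force'],s['ft_torque'])"
```

```text
tool M [[0.962, 0.004, -0.272], [0.272, -0.002, 0.962], [0.003, -1.0, -0.003]] tcp [0.5833 0.2113 0.2142] shift mm [-0.1  0.7  0.1] jaw deg 15.8
tilt fix rotvec deg [ 0.16 -0.    0.18]
[-0.80395421  0.5405529  -1.66704322] [-0.02642228  0.00204812 -0.00223141]
```

Emit:
drive_tool --plan "-1 0 1 0 0 0 0; -1 0 1 0 0 0 0; -1 0 0 0 0 0 0"

```text
clock: 11.8
tcp_pos: [0.5834, 0.2113, 0.214]
orientation: [-0.7, 0.701, 0.099, -0.095]
wrist_force: [-1.0, -0.4, -0.5]
finger_gap: 0.0531
```

Emit:
drive_tool --plan "-1 0 1 0 0 0 0; -1 0 1 0 0 0 0; -1 0 0 0 0 0 0"

```text
clock: 12.18
tcp_pos: [0.5834, 0.2113, 0.2137]
orientation: [-0.7, 0.701, 0.1, -0.095]
wrist_force: [-2.2, -0.7, 5.6]
finger_gap: 0.053
```

Emit:
drive_tool --plan "-1 0 2 0 0 0 0; -1 0 3 0 0 0 0"

```text
clock: 12.42
tcp_pos: [0.5834, 0.2113, 0.2104]
orientation: [-0.7, 0.701, 0.1, -0.094]
wrist_force: [-3.2, -1.6, 8.0]
finger_gap: 0.0533
```

```bash
python3 -c "
from h import *
goto((.5831,.2114,.2075));from workcell import monitor;s=monitor.get_state();print(s['wrist_force'],s['ft_torque'])"
```

```text
tool M [[0.962, 0.009, -0.272], [0.272, -0.001, 0.962], [0.008, -1.0, -0.003]] tcp [0.5834 0.2113 0.2104] shift mm [-0.3  2.9  0.1] jaw deg 15.81
tilt fix rotvec deg [ 0.19 -0.    0.48]
[-3.24971302 -1.56995931  8.0160878 ] [-0.21662488  0.68214418  0.03567221]
```

Emit:
drive_tool --plan "-1 0 3 0 0 0 0.3; -1 0 3 0 0 0 0.1; -1 0 3 0 0 0 0"

```text
clock: 12.8
tcp_pos: [0.5835, 0.2113, 0.2087]
orientation: [-0.699, 0.701, 0.1, -0.094]
wrist_force: [-7.0, -2.0, 17.8]
finger_gap: 0.053
```

```bash
python3 -c "
from h import *
goto((.5831,.2114,.2075));from workcell import monitor;s=monitor.get_state();print(s['wrist_force'],s['ft_torque'])"
```

```text
tool M [[0.962, 0.009, -0.273], [0.273, -0.002, 0.962], [0.008, -1.0, -0.004]] tcp [0.5835 0.2113 0.2087] shift mm [-0.4  1.2  0.2] jaw deg 15.82
tilt fix rotvec deg [ 0.24 -0.    0.44]
[-6.95916492 -2.04042737 17.77585555] [-0.40702549  1.63106621 -0.01595313]
```

Emit:
drive_tool --plan "-1 -0.8 3 0 0 0 0.3; -1 -0.5 3 0 0 0 0.2; -1 0 3 0 0 0 0"

```text
clock: 13.18
tcp_pos: [0.5835, 0.2113, 0.2088]
orientation: [-0.699, 0.702, 0.101, -0.094]
wrist_force: [-6.9, -2.1, 16.9]
finger_gap: 0.053
```

```bash
python3 -c "
from h import *
z=snap('w8');s=snap('s8','side');goto((.5831,.2114,.2075))
inhand(z);crop(s,'s8c',333,125,50);handribs(z)"
```

```text
13.175 [0.5835 0.2113 0.2088] [-0.6991  0.7016  0.101  -0.0939] [-6.92 -2.07 16.9 ] [-0.419  1.675  0.008] 0.05304239332454333 [ 0.22  0.41  0.08  1.23 -0.    1.51]
13.225 [0.5835 0.2113 0.2088] [-0.6991  0.7016  0.101  -0.0939] [-6.73 -1.4  17.8 ] [-0.348  1.423 -0.015] 0.0534867753458351 [ 0.22  0.41  0.08  1.23 -0.    1.51]
tool M [[0.962, 0.011, -0.273], [0.273, -0.002, 0.962], [0.01, -1.0, -0.005]] tcp [0.5835 0.2113 0.2088] shift mm [-0.3  1.3  0.2] jaw deg 15.84
tilt fix rotvec deg [ 0.28 -0.    0.55]
h 0.0 300 [ 0.45 -0.1  27.67]
h 0.005 608 [ 0.48  0.   27.14]
h 0.01 659 [4.20e-01 2.00e-02 2.58e+01]
h 0.015 1366 [ 0.38  0.19 23.23]
h 0.02 1552 [ 0.51  0.37 19.01]
h 0.025 1708 [ 0.57  1.02 13.2 ]
h 0.03 236 [0.   1.14 7.04]
45 0.008 180 median 46.96 mid 44.97
45 0.013 205 median 46.35 mid 44.16
45 0.018 199 median 45.6 mid 44.45
45 0.023 141 median 45.01 mid 44.72
135 0.008 175 median 130.3 mid 132.85
135 0.013 207 median 130.6 mid 132.52
135 0.018 204 median 131.7 mid 133.12
135 0.023 137 median 132.63 mid 133.15
```

View pics/s8c.png

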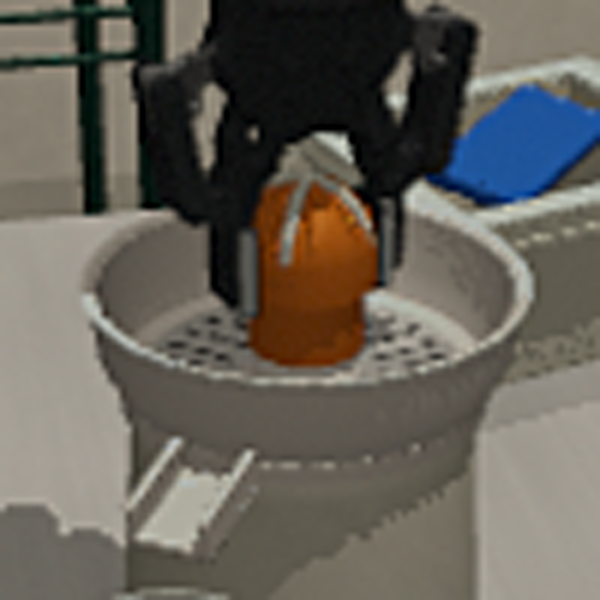

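View pics/w8.png

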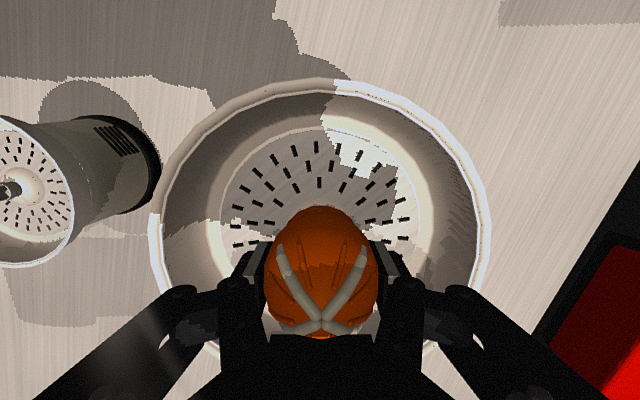

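The side crop shows the reamer seated low in the bowl, upright and gripped. The wrist view shows it at (320,270) over the boss. The TCP went from 0.2138 at home to 0.2088, about 5 mm of travel, and the vertical force holds at about 17–18 N. I'll check the bystanders and then hand in.

```bash
python3 -c "
from h import *
from workcell import job
snap('t9','top');z=snap('s9','side')"
```

```text
13.275 [0.5835 0.2113 0.2088] [-0.6991  0.7016  0.101  -0.0939] [-5.04 -1.93 15.9 ] [-0.423  1.489 -0.018] 0.0533779433960032 [ 0.22  0.41  0.08  1.23 -0.    1.51]
13.325 [0.5835 0.2113 0.2088] [-0.6991  0.7016  0.101  -0.0939] [-5.87 -2.27 17.04] [-0.332  1.446  0.054] 0.05359415594236128 [ 0.22  0.41  0.08  1.23 -0.    1.51]
```

View pics/s9.png

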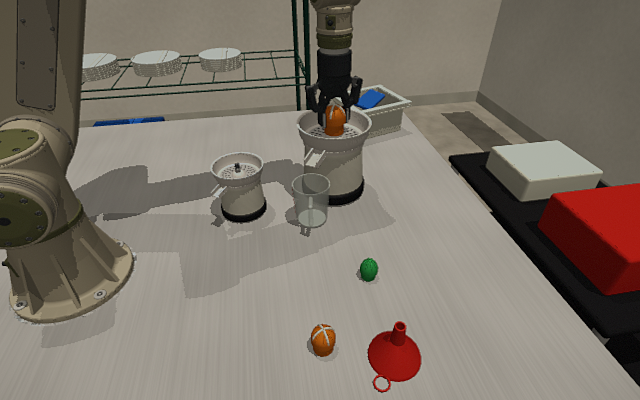

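The jug (311,200), lime (369,269), funnel (395,355) and small orange reamer (323,340) are all where they started. The force is steady, so I'm handing in.

```bash
python3 -c "
from workcell import job,monitor
print(job.hand_in());s=monitor.get_state();print(s['clock'],s['tcp_pos'],s['wrist_force'],s['finger_gap'])"
```

```text
the job is handed in; nothing more can be done
None
the job is handed in; nothing more can be done
```

The large orange reamer is meshed and fully home on the big juicer's drive shaft. I handed the job in at about 13.3 s, with the reamer still gripped and pressed down.

**How it went:** I gripped the reamer by its lip and carried it over the bowl. I turned it about 30° to line its ribs up with the shaft wings, and it slid home without resistance. It made contact at a tool height of 0.2137 m, where I expected home to be.

**Pressed state:** Pushing on lowered the tool to 0.2088 m, about 5 mm of travel where the switch closes at 3 mm. The push held steady at about 16–18 N. The switch can't be read directly, so "pressed" rests on that travel and force.

**Checks that weren't perfect:**
- **Sideways load:** about 5–7 N and a 0.5° tilt remained at the end; a small correction did not remove them.
- **Travel:** it measured about 1 mm short of the full 6 mm stop.
- **Finger gap:** it read about 53–54 mm on the 56 mm lip, but the hold did not slip noticeably.

The last side picture shows the jug, lime reamer, funnel and small orange reamer where they started.

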